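# Slide the blue tape off its bar

## Robot

A 6-joint arm with a two-finger parallel gripper is mounted at the origin on the work surface. World frame = base frame: x ahead of the robot, y to its left, z up, the work surface at z = 0. Lengths are in m, angles in rad, forces in N, time in s.
With the tool pointing down it reaches from about 0.425 to 0.95 m from the base axis. Payload 14.7 kg.
Tool frame: the origin (TCP) lies at the very end of the fingers, on their centre line; the grasp point (between the pads) lies 19 mm behind it; z points along the fingers, y is the line along which they close (so a half turn about z gives the same grasp; the last joint's range is limited). The gripper opens to 85 mm and grips with 20 to 120 N. Pads are 22 mm wide; open, the fingers measure 114 mm over their backs; the gripper's body (76 mm by 85 mm) begins 54 mm behind the grasp point. The pads swing forward as they close: fully open they stand 13 mm farther back than shut.
Start: joints at [-1.29, 0.48, 1.596, -0, 1.065, -0.047], TCP at [0.209, -0.615, 0.231] pointing down, gripper open.
Joint ranges: [-2.75, 2.75], [-0.82, 2.05], [0.23, 2.67], [-1.56, 4.7], [0.09, 2.69], [-2.92, 2.92]. Speed limits (rad/s): [1.89, 1.89, 2.39, 3.01, 3.01, 3.01].

## Interface

Orientations are given as [roll, pitch, yaw] about the fixed x, y, z axes, in that order (R = Rz(yaw) Ry(pitch) Rx(roll)).
In Python, from station import ctrl gives the robot as it stands. The module is installed in compiled form; this text tells all that it offers.
- The arm moves only by the tool step_arm, never from a script. Its argument "series" is a list of rows, each a list of 7 numbers: the shift along the tool's x, y, z in m, then the turn, a rotation vector about the tool's x, y, z in rad, then the opening, from -1 (shut) to 1 (fully open). A call has 1 to 12 rows; each row is the pose to reach, as a shift and turn from the pose commanded when the call began, along the tool's axes at that moment; what a row does not reach only later rows make up. A row lasts 1/10 s, in which the tool goes at most 50 mm and 8.59 degrees, less where a joint would pass 70% of its speed; a pose out of reach is approached as far as the arm can. A call with a gripper value outside its range is refused whole. The fingers move at their own pace and stop on an object; "force" is the grip in N (left out, the last holds). Time passes only in rows, so rows that repeat a pose let the fingers close. It gives the time, the measured TCP pose, the force, the opening and the grip force at its end, in the units of the state.
- ctrl.get_obs(): the state, without advancing time (a new reading comes with each control period).
- ctrl.get_image(name): name is "side" or "top" or "wrist"; returns the picture (420x560x3 uint8, red, green, blue); there is no depth.
- ctrl.camera_model(name): a dict with "mtx" (3x3 intrinsics, pixels), "camera_from_world" (4x4, takes a point from world to camera coordinates). Camera axes: x right, y down, z forward; pixel columns grow to the right and rows downward; lengths in m; the calibration is good to about 2 mm. The wrist camera is an equidistant fisheye: a pixel r from the principal point sees the ray r / f radians off the axis. A picture is of the moment at which its call begins: read the wrist's pose just before it. camera_model takes no time and is no camera call; for the wrist camera it gives the pose at the moment of the call.
- ctrl.hand_in(): hands the job in; it is judged then, once.
The state is a dict: "t": time; "joints": joint angles; "dq": joint speeds; "effort": joint torques, N m; "tcp_pos": TCP position; "orientation": TCP orientation; "contact_force": force on the tool from outside, world axes, zero at the start; "moment": the same for the moment, N m; "gripper_width": opening from 0.0 (shut) to 1.0 (fully open); "gripper_force": force on a finger pad.
Only numpy, scipy, OpenCV 4.12 (cv2) and the standard library are available. Lean on these libraries where they do the work, as an engineer would, in place of code of your own. Each camera call takes 0.05 s, during which the arm holds its last target. There are 200 camera calls.

## Task

Slide the blue roll of tape off the free end of its wooden bar on the tape tree and set it down gently in the grey tray. The bar sits in a worn rubber bush, so it sags and points a little aside: feel your way along it and never let the roll or the gripper press on the bar or the tree with more than 12 N. Leave the other two rolls on their bar, and the jar, paint bottle and brush where they are.

Things in the scene. Friction and masses are not known exactly. Their poses are not given: they have to be found in the camera images.
- tree: tape tree, fixed: green cast foot 150 x 110 x 12 mm, steel post, green cross head 42 mm square (top 171 mm above the table), and two round wooden bars, 22 mm thick, 150 mm above the table, one each way. Origin on the table under the post; z up; x along the nominal line of the front bar, towards its free end. The rigid, level rear bar (-x, ends at x = -160 mm) carries the white and orange rolls
- bush_point (a point): point on the front bar's centre line, at x 85, y 0, z 150 mm from the tree's origin, in the middle of where the blue roll hangs; axes as the tree. The bar leaves its 38 mm boss 37 mm behind this point and ends, plain and open, 110 mm beyond it. Loose in its bush, it is turned about this point by an unseen angle from the tree's x axis: up to 0.095 rad to either side, and sagging by up to 0.105 rad
- blue_tape: blue roll of tape on a card core: 58 mm diameter, 24 mm wide, bore 26 mm (2 mm of play all round on the 22 mm bar), 38 to 77 g. Origin at its centre, x axis along the bore. It hangs loosely on the front bar, its middle within 3 mm of bush_point, 25 mm clear of the boss; it can be gripped across its diameter from above, a finger either side of the bar
- tray: grey open tray, fixed: 190 (x) x 150 (y) x 30 mm high, walls and floor 4 mm thick. Origin under the centre of its floor, on the table
- white_tape: white roll of tape, 58 mm diameter, 24 mm wide, on the rear bar; origin at its centre. Leave alone
- orange_tape: orange roll of tape, 58 mm diameter, 18 mm wide, on the rear bar; origin at its centre. Leave alone
- jar: white jar with a lid, 70 mm diameter, 85 mm high; origin under its centre. Leave alone
- paint: small green paint bottle, 38 mm diameter, 85 mm high; origin under its centre. Leave alone
- brush: paint brush 200 mm long lying on the table; origin on its underside. Leave alone

How it is judged:
On the way:
1. the blue roll has been slid clear of the free end of its bar (x of blue_tape in the frame of tree above 0.206 m), for 0.1 s.
At the end, for the whole second after the job is handed in: The blue roll rests, released and still, on the floor of the grey tray, standing or lying (its centre inside the walls, within 85 mm along the tray's x and 65 mm along its y, and under 42 mm above the table); the other rolls, jar, bottle and brush are within 20 mm of where they began (x of blue_tape in the frame of tray between -0.085 and 0.085 m and y of blue_tape in the frame of tray between -0.065 and 0.065 m and z of blue_tape in the frame of tray below 0.042 m and linear speed of blue_tape below 0.02 m/s and distance of each of white_tape, orange_tape, jar, paint, brush from where it was at the start of the episode below 0.02 m); the robot touches nothing.
It fails at once if the blue roll presses on its bar or the tree with more than 12 N (contact force between blue_tape and tree above 12 N).
It fails at once if the robot presses on the bars or the tree with more than 12 N (contact force between the arm and tree above 12 N).
It fails at once if the blue roll is dropped or thrown (moves faster than 0.7 m/s out of the fingers) (linear speed of blue_tape above 0.7 m/s and contact force between the fingers and blue_tape below 0.1 N).
It fails at once if another roll, the jar, the bottle or the brush is shifted by more than 20 mm (distance of any of white_tape, orange_tape, jar, paint, brush from where it was at the start of the episode above 0.02 m).
It also fails if it takes over 67 s, if anything falls off the work surface, if the arm or the gripper's body presses on something with over 40 N, if the wrist force passes 120 N, or if a joint passes its speed limit or range.

## Working session

There is one attempt and no reset: what is moved stays moved. The work goes in short steps, Python scripts to look and compute and a tool call to move; the robot and the scene stay as the last step left them, time stands still between calls to the robot, and variables do not carry over. Pictures are saved under pics/ and viewed, at most 10 in all, crops included, and the job is handed in when it is done.

Besides the shell and the picture viewer there is one more tool, called as a command line: name --pt "numbers of a row" for each row, then --argument value for the rest. step_arm: Moves the arm, as the interface text tells. Its arguments: {"type":"object","properties":{"series":{"type":"array"},"force":{"type":"number"}},"required":["series"]}

```bash
mkdir -p pics; cat > h.py <<'E'
import numpy as np,cv2
from station import ctrl
def grab(n,f):
    im=ctrl.get_image(n); cv2.imwrite(f,im[:,:,::-1]); return im
def proj(n,P):
    m=ctrl.camera_model(n);T=m["camera_from_world"];p=np.atleast_2d(P)@T[:3,:3].T+T[:3,3]
    q=p@m["mtx"].T; return q[:,:2]/q[:,2:]
def ray(n,uv):
    m=ctrl.camera_model(n);T=np.array(m["camera_from_world"]);R=T[:3,:3];c=-R.T@T[:3,3]
    d=R.T@np.linalg.inv(m["mtx"])@np.array([uv[0],uv[1],1.]);return c,d/np.linalg.norm(d)
def atz(n,uv,z):
    c,d=ray(n,uv);return c+d*(z-c[2])/d[2]
E
python3 - <<'E'
from h import *
grab("top","pics/top.png");grab("side","pics/side.png")
for n in("top","side"):
    m=ctrl.camera_model(n);print(np.round(m["mtx"],1).tolist(),np.round(m["camera_from_world"],3).tolist())
print(ctrl.get_obs())
E
```

```text
[[513.2, 0.0, 286.6], [0.0, 513.2, 215.5], [0.0, 0.0, 1.0]] [[0.083, -0.997, -0.006, -0.017], [-0.971, -0.079, -0.225, 0.596], [0.224, 0.024, -0.974, 1.007], [0.0, 0.0, 0.0, 1.0]]
[[416.3, 0.0, 283.8], [0.0, 416.3, 216.9], [0.0, 0.0, 1.0]] [[0.948, -0.318, 0.016, -0.561], [-0.235, -0.733, -0.639, 0.22], [0.214, 0.602, -0.769, 0.848], [0.0, 0.0, 0.0, 1.0]]
{'t': 0.1, 'joints': array([-1.28959772e+00,  4.80759253e-01,  1.59679870e+00, -1.78954912e-06,
        1.06507593e+00, -4.65852118e-02]), 'dq': array([ 0.0002157 , -0.00176003,  0.00049858, -0.00024289, -0.00090995,
       -0.00090041]), 'effort': array([ 1.74366931e-03, -9.52254868e+01, -4.31038427e+01,  1.56011242e-04,
        5.38766166e-03, -1.01654709e-04]), 'tcp_pos': array([ 0.20919518, -0.61504423,  0.2307475 ]), 'orientation': array([-3.14055248e+00, -4.69253230e-05,  3.27784660e-01]), 'contact_force': array([ 0.39798255,  0.26044471, -0.50518884]), 'moment': array([-0.02648512,  0.01944818,  0.02317274]), 'gripper_force': 0.0, 'gripper_width': 0.9993318083523154}
```

View pics/top.png

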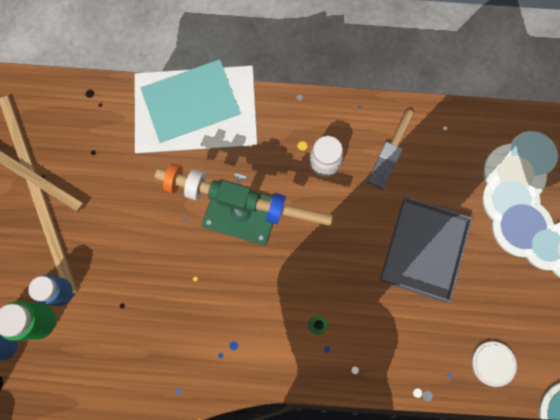

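View pics/side.png

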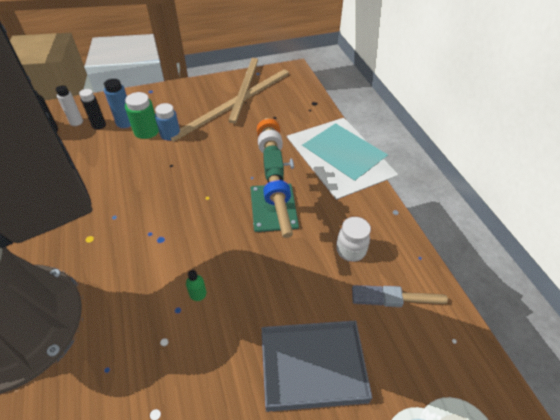

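The top view shows the blue roll at about (276,209), its bar end at (331,220), the head at (236,190) and the tray centred near (427,250). In the side view the blue roll is at (277,192), its bar end at (287,232) and the tray centre near (314,363). I'll enlarge both around the tree.

```bash
python3 - <<'E'
import cv2,numpy as np
t=cv2.imread("pics/top.png")[150:255,145:345];s=cv2.imread("pics/side.png")[110:245,235:315]
cv2.imwrite("pics/tc.png",cv2.resize(t,None,fx=4,fy=4,interpolation=cv2.INTER_CUBIC))
s=cv2.resize(s,None,fx=4.4,fy=4.4,interpolation=cv2.INTER_CUBIC);cv2.imwrite("pics/sc.png",s)
E
```

```text
(no output)
```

View pics/tc.png

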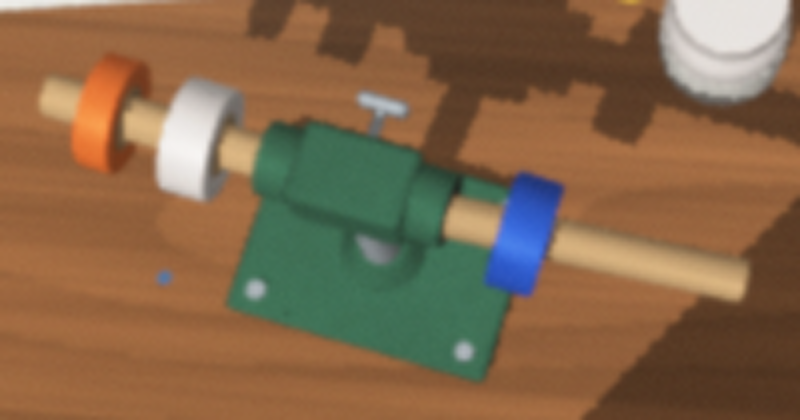

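View pics/sc.png

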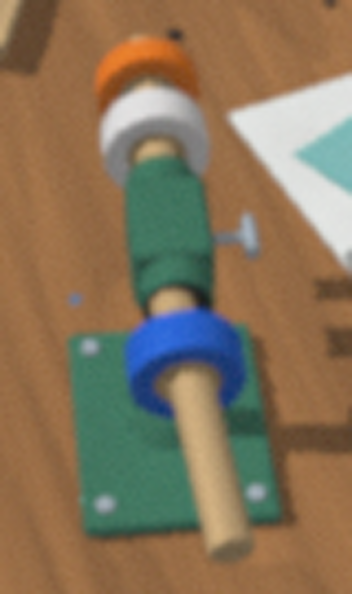

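The enlarged views show the foot corners, head corners, both bar ends and the roll's rims clearly. Next I'll fit the tree pose and the bar angles to them.

```bash
cat > fit.py <<'E'
from h import *
from scipy.optimize import least_squares
t=lambda X,Y:(144.6+X/4,149.6+Y/4); s=lambda X,Y:(234.6+X/4.4,109.6+Y/4.4)
F=[("top",t(228,306),(-75,-55,12)),("top",t(484,381),(75,-55,12)),("top",t(310,121),(-21,21,171)),("top",t(421,155),(21,21,171)),
("top",t(44,97),(-160,0,150)),("side",s(84,535),(75,-55,12)),("side",s(283,520),(75,55,12)),("side",s(70,337),(-75,-55,12))]
E=[("top",t(743,281)),("side",s(231,548))]
def tw(p,q):
    c,sn=np.cos(p[2]),np.sin(p[2]);q=np.array(q)/1000.
    return np.array([p[0]+c*q[0]-sn*q[1],p[1]+sn*q[0]+c*q[1],q[2]])
def tip(p):
    a,b=p[3],p[4];return tw(p,(85+110*np.cos(a)*np.cos(b),110*np.sin(a)*np.cos(b),150-110*np.sin(b)))
def res(p):
    r=[proj(n,tw(p,q))[0]-np.array(uv) for n,uv,q in F]+[proj(n,tip(p))[0]-np.array(uv) for n,uv in E]
    return np.ravel(r)
f=least_squares(res,[.43,-.0,-1.8,0,0.05],loss="soft_l1");p=f.x
print("tree",p,"\n",np.round(res(p).reshape(-1,2),2).tolist())
print("bush",tw(p,(85,0,150)),"tip",tip(p))
print("px",[proj(n,tw(p,(85,0,150)))[0].round(1).tolist() for n in("top","side")])
C=[(406,200),(470,213),(450,300),(382,281)]
P=np.array([atz("top",c,.03) for c in C]);print("tray",P.round(3).tolist(),P.mean(0),np.linalg.norm(P-np.roll(P,1,0),axis=1))
E
python3 fit.py
```

```text
tree [ 0.60774317  0.13506396 -1.77207678  0.07165489  0.04963773] 
 [[-0.94, 0.14], [0.39, 0.2], [3.75, -0.09], [-3.12, -2.73], [1.13, 0.01], [-0.34, -0.52], [-0.16, -1.04], [-1.47, -0.45], [1.06, -0.12], [-0.24, 0.2]]
bush [0.59074962 0.05177999 0.15      ] tip [ 0.57654822 -0.0571628   0.14454209]
px [[275.9, 207.5], [276.8, 192.5]]
tray [[0.66, -0.224, 0.03], [0.642, -0.363, 0.03], [0.452, -0.322, 0.03], [0.479, -0.179, 0.03]] [ 0.55825952 -0.27200078  0.03      ] [0.18602982 0.14014435 0.19487474 0.14559294]
```

```bash
sed -i '/^F=/s/("top",t(310,121),(-21,21,171)),("top",t(421,155),(21,21,171)),//' fit.py; python3 fit.py; python3 - <<'E'
from h import *
from scipy.spatial.transform import Rotation as R
o=ctrl.get_obs();r=R.from_euler("xyz",o["orientation"])
d=np.array([.591,.052,.28])-o["tcp_pos"]
print(r.inv().apply(d).round(4), (r.inv()*R.from_euler("xyz",[np.pi,0,1.44])).as_rotvec())
E
```

```text
tree [ 0.60832372  0.13522782 -1.77012325  0.06351929  0.05247478] 
 [[-0.96, -0.05], [0.41, -0.12], [1.03, -0.13], [-0.06, -0.6], [0.1, -1.19], [-1.32, -0.51], [0.92, -0.13], [-0.25, 0.2]]
bush [0.5914929  0.05191081 0.15      ] tip [ 0.57662044 -0.05692632  0.14423042]
px [[275.9, 207.1], [277.1, 192.4]]
tray [[0.66, -0.224, 0.03], [0.642, -0.363, 0.03], [0.452, -0.322, 0.03], [0.479, -0.179, 0.03]] [ 0.55825952 -0.27200078  0.03      ] [0.18602982 0.14014435 0.19487474 0.14559294]
[ 0.5762 -0.5087 -0.0487] [-9.04571324e-04 -6.20432331e-04 -1.11221521e+00]
```

step_arm --pt "0.05 -0.04 -0.05 0 0 -0.1 1" --pt "0.576 -0.509 -0.049 0 0 -1.112 1" --pt "0.576 -0.509 -0.049 0 0 -1.112 1" --pt "0.576 -0.509 -0.049 0 0 -1.112 1" --pt "0.576 -0.509 -0.049 0 0 -1.112 1" --pt "0.576 -0.509 -0.049 0 0 -1.112 1" --pt "0.576 -0.509 -0.049 0 0 -1.112 1" --pt "0.576 -0.509 -0.049 0 0 -1.112 1" --pt "0.576 -0.509 -0.049 0 0 -1.112 1" --pt "0.576 -0.509 -0.049 0 0 -1.112 1" --pt "0.576 -0.509 -0.049 0 0 -1.112 1" --pt "0.576 -0.509 -0.049 0 0 -1.112 1"

```text
t: 1.3
tcp_pos: [0.5026, -0.1021, 0.2758]
orientation: [-3.141, 0.0, 1.44]
contact_force: [0.7, -1.3, -0.1]
gripper_width: 0.999
gripper_force: 0.0
```

```bash
cat > go.py <<'E'
import sys
from h import *
from scipy.spatial.transform import Rotation as R
# usage: go.py x y z yaw -> shift/turn in tool axes from the measured pose
v=[float(a) for a in sys.argv[1:5]]
o=ctrl.get_obs();r=R.from_euler("xyz",o["orientation"])
print(o["tcp_pos"].round(4),o["orientation"].round(4),o["contact_force"].round(2),round(o["gripper_width"],3),round(o["gripper_force"],1),round(o["t"],2))
print(r.inv().apply(np.array(v[:3])-o["tcp_pos"]).round(4),(r.inv()*R.from_euler("xyz",[np.pi,0,v[3]])).as_rotvec().round(4))
E
python3 go.py .591 .052 .28 1.44
```

```text
[ 0.5026 -0.1021  0.2758] [-3.1415  0.      1.4398] [ 0.68 -1.28 -0.12] 0.999 0.0 1.3
[ 0.1643  0.0675 -0.0042] [-0.0001  0.     -0.0002]
```

step_arm --pt "0.164 0.067 -0.004 0 0 0 1" --pt "0.164 0.067 -0.004 0 0 0 1" --pt "0.164 0.067 -0.004 0 0 0 1" --pt "0.164 0.067 -0.004 0 0 0 1" --pt "0.164 0.067 -0.004 0 0 0 1" --pt "0.164 0.067 -0.004 0 0 0 1" --pt "0.164 0.067 -0.004 0 0 0 1"

```text
t: 2.0
tcp_pos: [0.5893, 0.0491, 0.2796]
orientation: [-3.141, 0.0, 1.439]
contact_force: [-0.1, -0.9, 1.3]
gripper_width: 1.0
gripper_force: 0.0
```

```bash
python3 go.py .591 .052 .28 1.44; python3 - <<'E'
from h import *
m=ctrl.camera_model("wrist");print(m["mtx"],m["camera_from_world"]);np.savez("w1.npz",K=m["mtx"],T=m["camera_from_world"])
im=grab("wrist","pics/w1.png");grab("top","pics/top2.png")
E
```

```text
[0.5893 0.0491 0.2796] [-3.1408e+00  3.0000e-04  1.4394e+00] [-0.11 -0.93  1.27] 1.0 0.0 2.0
[ 0.0031  0.0013 -0.0004] [-0.0008  0.0003 -0.0006]
[[325.1922621    0.         277.68996423]
 [  0.         325.1922621  208.57539699]
 [  0.           0.           1.        ]] [[ 9.91491404e-01 -1.30169511e-01 -8.32872715e-04 -5.77445087e-01]
 [-1.24880528e-01 -9.52972405e-01  2.76131219e-01  7.19456948e-02]
 [-3.67375705e-02 -2.73677720e-01 -9.61119585e-01  4.59314905e-01]
 [ 0.00000000e+00  0.00000000e+00  0.00000000e+00  1.00000000e+00]]
```

View pics/w1.png

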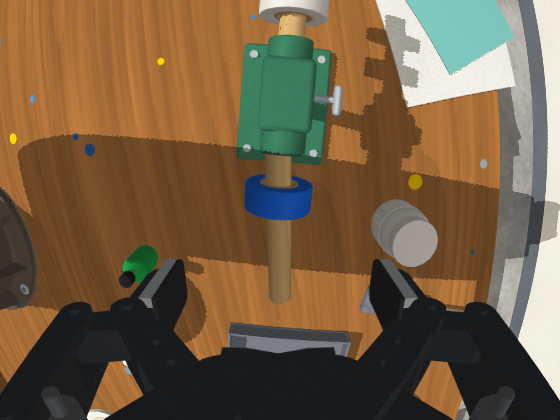

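The wrist view shows the roll at about (278,197) and the bar running down to its tip near (280,300), between the open fingers. I'll zoom in for edge readings.

```bash
python3 - <<'E'
import cv2
t=cv2.imread("pics/w1.png")[150:312,225:335]
t=cv2.convertScaleAbs(t,alpha=1.6)
cv2.imwrite("pics/w1c.png",cv2.resize(t,(405,596),interpolation=cv2.INTER_CUBIC) if 0 else cv2.resize(t,None,fx=3.6,fy=3.6,interpolation=cv2.INTER_CUBIC))
E
```

```text
(no output)
```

View pics/w1c.png

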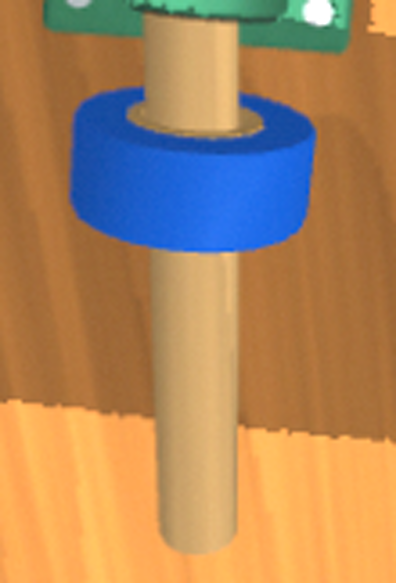

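```bash
cat > fit2.py <<'E'
from fit import *
w=np.load("w1.npz");K,T=w["K"],w["T"];cc=-T[:3,:3].T@T[:3,3]
def fish(P):
    c=T[:3,:3]@P+T[:3,3];th=np.arctan2(np.hypot(c[0],c[1]),c[2]);ph=np.arctan2(c[1],c[0])
    return np.array([K[0,2]+K[0,0]*th*np.cos(ph),K[1,2]+K[1,1]*th*np.sin(ph)])
wc=lambda X,Y:np.array((224.6+X/3.6,149.6+Y/3.6))
L=[(60,145,240),(270,153,239),(400,157,238),(510,160,237)]
def axis(p):
    d=tip(p)-tw(p,(85,0,150));return d/np.linalg.norm(d)
def edge(p,s):
    d=axis(p);P=tw(p,(85,0,150))+s*d;v=P-cc;n=np.cross(d,v);n/=np.linalg.norm(n);u=np.cross(n,d);u*=-np.sign(u@v)
    D=np.linalg.norm(v-(v@d)*d);sn=.011/D
    return [fish(P+.011*(e*n*np.sqrt(1-sn**2)+u*sn)) for e in(1,-1)]
from scipy.optimize import brentq
def wres(p,full=False):
    r=[]
    for Y,a,b in L:
        for X,i in((a,0),(b,1)):
            E=[]
            for k in(0,1):
                f=lambda s:edge(p,s)[k][1]-wc(0,Y)[1]
                s=brentq(f,-.06,.14);E.append(edge(p,s)[k][0])
            r.append(sorted(E)[i]-wc(X,0)[0])
    d=axis(p);up=np.array([0,0,1])-d*d[2];up/=np.linalg.norm(up)
    q=fish(tip(p)+.011*up)-wc(198,553)
    return np.r_[r,q]
# p: x y yaw a b ; extra: wrist camera lateral offset is absorbed by bush x
def tot(p): return np.r_[res(p),2*wres(p)]
if __name__=="__main__":
    for nm,fn in(("ext",res),("all",tot)):
        q=least_squares(fn,p,loss="soft_l1").x
        print(nm,q.round(4),"bush",tw(q,(85,0,150)).round(4),"tip",tip(q).round(4));print(wres(q).round(1).tolist())
    print(res(q).round(1).tolist())
    # wrist only: bush xy,a,b with tree yaw fixed
    y0=q[2]
    g=least_squares(lambda v:np.r_[wres(np.r_[v[:2],y0,v[2:]]),],[q[0],q[1],q[3],q[4]]).x
    q=np.r_[g[:2],y0,g[2:]];print("wrist",q.round(4),tw(q,(85,0,150)).round(4),tip(q).round(4),wres(q).round(1).tolist())
E
python3 fit2.py|tail -12
```

```text
tree [ 0.60832372  0.13522782 -1.77012325  0.06351929  0.05247478] 
 [[-0.96, -0.05], [0.41, -0.12], [1.03, -0.13], [-0.06, -0.6], [0.1, -1.19], [-1.32, -0.51], [0.92, -0.13], [-0.25, 0.2]]
bush [0.5914929  0.05191081 0.15      ] tip [ 0.57662044 -0.05692632  0.14423042]
px [[275.9, 207.1], [277.1, 192.4]]
tray [[0.66, -0.224, 0.03], [0.642, -0.363, 0.03], [0.452, -0.322, 0.03], [0.479, -0.179, 0.03]] [ 0.55825952 -0.27200078  0.03      ] [0.18602982 0.14014435 0.19487474 0.14559294]
ext [ 0.6083  0.1352 -1.7701  0.0635  0.0525] bush [0.5915 0.0519 0.15  ] tip [ 0.5766 -0.0569  0.1442]
[2.4, 2.3, 0.4, 1.4, -0.4, 0.8, -1.0, 0.2, -0.3, 6.2]
all [ 0.6075  0.1355 -1.7764  0.0879  0.1499] bush [0.5902 0.0523 0.15  ] tip [ 0.5774 -0.0557  0.1336]
[0.0, 0.2, -0.5, 0.3, -0.4, 0.2, -0.2, 0.2, 0.3, 0.1]
[-1.2, 0.1, 0.0, 0.4, 1.0, -0.2, -0.6, -0.7, -0.4, -1.1, -1.5, -0.6, -0.1, 0.6, -0.2, 2.9]
wrist [ 0.6071  0.1317 -1.7764  0.0878  0.199 ] [0.5897 0.0485 0.15  ] [ 0.577  -0.0585  0.1283] [-0.1, 0.3, -0.5, 0.2, -0.3, 0.1, 0.0, -0.0, 0.3, -0.0]
```

```bash
cat > fit3.py <<'E'
import fit2
from fit2 import *
T0=T.copy();Tm={n:ctrl.camera_model(n) for n in("top","side")}
def pj(n,P,o):
    m=Tm[n];M=m["camera_from_world"];c=M[:3,:3]@(P+o)+M[:3,3];q=m["mtx"]@c;return q[:2]/q[2]
def full(v):
    p=v[:5];o=v[5:].reshape(3,3);k={"top":o[0],"side":o[1]}
    r=[pj(n,tw(p,q),k[n])-np.array(uv) for n,uv,q in F]+[pj(n,tip(p),k[n])-np.array(uv) for n,uv in E]
    fit2.T=T0.copy();fit2.T[:3,3]+=T0[:3,:3]@o[2];fit2.cc=cc-o[2]
    return np.r_[np.ravel(r)/.7,wres(p)/.5,v[5:]/.0015]
S=least_squares(full,np.r_[p[:4],.08,np.zeros(9)],bounds=([-9,-9,-9,-.095,0]+[-1]*9,[9,9,9,.095,.105]+[1]*9))
v=S.x;cov=np.linalg.inv(S.jac.T@S.jac)
print("fit",v[:5].round(4),"sd",np.sqrt(np.diag(cov))[:5].round(4),"off",v[5:].round(4))
print("bush",tw(v,(85,0,150)).round(4),"tip",tip(v).round(4),"bar yaw",v[2]+v[3]+np.pi,S.cost);print(S.fun[:26].round(1).tolist())
E
python3 fit3.py|tail -4
```

```text
tray [[0.66, -0.224, 0.03], [0.642, -0.363, 0.03], [0.452, -0.322, 0.03], [0.479, -0.179, 0.03]] [ 0.55825952 -0.27200078  0.03      ] [0.18602982 0.14014435 0.19487474 0.14559294]
fit [ 0.6081  0.1367 -1.7749  0.0858  0.0953] sd [0.001  0.0011 0.0057 0.0068 0.0189] off [-0.0003 -0.0007 -0.0002  0.0006 -0.0009 -0.0009 -0.0004  0.0016 -0.0017]
bush [0.5909 0.0535 0.15  ] tip [ 0.5779 -0.0553  0.1395] bar yaw 1.452507326048755 11.832370480283803
[-2.0, -0.0, -0.2, 0.3, 1.1, -0.3, -0.1, -0.9, 0.0, -1.5, -1.5, -0.8, 0.4, -0.2, 0.7, 2.0, 0.5, 0.2, -0.9, 0.5, -1.0, 0.6, -0.7, 0.6, 0.5, 0.4]
```

```bash
python3 go.py .5909 .053 .125 1.4525
```

```text
[0.5895 0.0488 0.2799] [-3.1413e+00  2.0000e-04  1.4386e+00] [-0.59  0.88 -0.16] 0.999 0.0 2.1
[0.0044 0.0009 0.1549] [-0.0002  0.0002 -0.0139]
```

step_arm --pt "0.0044 0.0009 0.0 0 0 -0.014 1" --pt "0.0044 0.0009 0.03 0 0 -0.014 1" --pt "0.0044 0.0009 0.06 0 0 -0.014 1" --pt "0.0044 0.0009 0.09 0 0 -0.014 1" --pt "0.0044 0.0009 0.115 0 0 -0.014 1" --pt "0.0044 0.0009 0.135 0 0 -0.014 1" --pt "0.0044 0.0009 0.155 0 0 -0.014 1" --pt "0.0044 0.0009 0.155 0 0 -0.014 1" --pt "0.0044 0.0009 0.155 0 0 -0.014 1"

```text
t: 3.0
tcp_pos: [0.5915, 0.0538, 0.1252]
orientation: [-3.141, 0.0, 1.454]
contact_force: [0.3, -0.7, 0.0]
gripper_width: 1.0
gripper_force: 0.0
```

```bash
python3 go.py .5909 .053 .125 1.4525
```

```text
[0.5915 0.0538 0.1252] [-3.1413  0.      1.4537] [ 0.31 -0.68  0.03] 1.0 0.0 3.0
[-0.0009 -0.0005  0.0002] [-0.0003  0.      0.0012]
```

step_arm --pt "-0.0009 -0.0005 0 0 0 0 0.8" --pt "-0.0009 -0.0005 0 0 0 0 0.65" --pt "-0.0009 -0.0005 0 0 0 0 0.55" --pt "-0.0009 -0.0005 0 0 0 0 0.5" --pt "-0.0009 -0.0005 0 0 0 0 0.5" --pt "-0.0009 -0.0005 0 0 0 0 0.5" --force 20

```text
t: 3.6
tcp_pos: [0.5908, 0.0532, 0.1249]
orientation: [3.141, -0.0, 1.454]
contact_force: [0.8, 0.8, -0.2]
gripper_width: 0.752
gripper_force: 0.0
```

```bash
python3 go.py .5909 .053 .125 1.4525; python3 - <<'E'
from h import *
im=grab("wrist","pics/w2.png")
cv2.imwrite("pics/w2c.png",cv2.resize(cv2.convertScaleAbs(im[150:380,130:430,::-1],alpha=1.7),None,fx=2.6,fy=2.6,interpolation=cv2.INTER_CUBIC))
E
```

```text
[0.5908 0.0532 0.1249] [ 3.1415e+00 -1.0000e-04  1.4538e+00] [ 0.84  0.83 -0.21] 0.752 0.0 3.6
[-0.0002  0.0001 -0.0001] [ 0.0001 -0.0001  0.0013]
```

View pics/w2c.png

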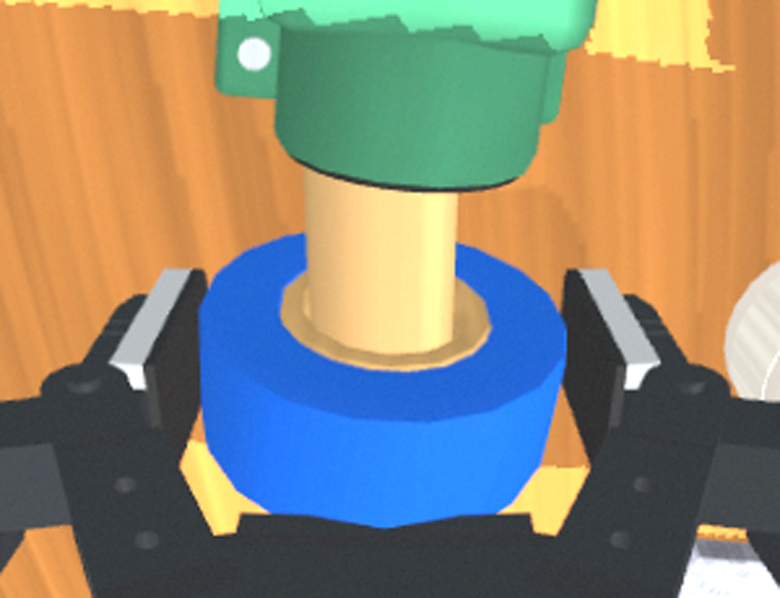

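The zoom shows the roll spanning 201–565 with the pads at 206 and 563, so it is centred between them, and the bar (306–457) is also central. I can close the fingers.

step_arm --pt "0 0 0 0 0 0 0.45" --pt "0 0 0 0 0 0 0.42" --pt "0 0 0 0 0 0 0.39" --pt "0 0 0 0 0 0 0.36" --pt "0 0 0 0 0 0 0.34" --force 20

```text
t: 4.15
tcp_pos: [0.5907, 0.0532, 0.1249]
orientation: [-3.142, -0.0, 1.454]
contact_force: [-2.3, -0.9, 5.2]
gripper_width: 0.686
gripper_force: 20.6
```

step_arm --pt "0 0 0 0 0 0 0.3" --pt "0 0 0 0 0 0 0.2" --pt "0 0 0 0 0 0 0.1" --pt "0 0 0 0 0 0 -0.2" --pt "0 0 0 0 0 0 -0.2"

```text
t: 4.65
tcp_pos: [0.5908, 0.0532, 0.1249]
orientation: [-3.142, 0.0, 1.454]
contact_force: [-2.0, -0.3, 5.5]
gripper_width: 0.687
gripper_force: 20.6
```

step_arm --pt "0 0 -0.0005 0 0 0 -0.2" --pt "0 0 -0.001 0 0 0 -0.2" --pt "0 0 -0.001 0 0 0 -0.2"

```text
t: 4.95
tcp_pos: [0.5909, 0.0531, 0.1257]
orientation: [3.141, -0.0, 1.454]
contact_force: [-1.2, 0.2, -0.9]
gripper_width: 0.681
gripper_force: 21.6
```

step_arm --pt "0 0 -0.0005 0 0 0 -0.2" --pt "0 0 -0.001 0 0 0 -0.2" --pt "0 0 -0.001 0 0 0 -0.2"

```text
t: 5.25
tcp_pos: [0.5909, 0.0532, 0.1269]
orientation: [3.141, -0.0, 1.454]
contact_force: [-0.7, 0.3, -0.2]
gripper_width: 0.687
gripper_force: 21.7
```

step_arm --pt "0 0 -0.0005 0 0 0 -0.2" --pt "-0.003 0 -0.0002 0 0 0 -0.2" --pt "-0.006 0 0.0 0 0 0 -0.2" --pt "-0.009 0 0.0003 0 0 0 -0.2" --pt "-0.012 0 0.0006 0 0 0 -0.2" --pt "-0.015 0 0.0009 0 0 0 -0.2" --pt "-0.015 0 0.0009 0 0 0 -0.2"

```text
t: 5.95
tcp_pos: [0.589, 0.0378, 0.1259]
orientation: [-3.142, 0.0, 1.453]
contact_force: [0.1, -0.3, -0.5]
gripper_width: 0.684
gripper_force: 21.7
```

step_arm --pt "-0.003 0 0.0003 0 0 0 -0.2" --pt "-0.006 0 0.0005 0 0 0 -0.2" --pt "-0.009 0 0.0008 0 0 0 -0.2" --pt "-0.012 0 0.0011 0 0 0 -0.2" --pt "-0.015 0 0.0014 0 0 0 -0.2" --pt "-0.015 0 0.0014 0 0 0 -0.2"

```text
t: 6.55
tcp_pos: [0.5872, 0.023, 0.1245]
orientation: [-3.141, 0.0, 1.453]
contact_force: [0.3, 0.2, -1.1]
gripper_width: 0.691
gripper_force: 21.7
```

step_arm --pt "-0.003 0 0.0003 0 0 0 -0.2" --pt "-0.006 0 0.0005 0 0 0 -0.2" --pt "-0.009 0 0.0008 0 0 0 -0.2" --pt "-0.012 0 0.0011 0 0 0 -0.2" --pt "-0.015 0 0.0014 0 0 0 -0.2" --pt "-0.015 0 0.0014 0 0 0 -0.2"

```text
t: 7.15
tcp_pos: [0.5855, 0.008, 0.1231]
orientation: [-3.142, 0.0, 1.453]
contact_force: [-0.2, -0.0, -1.1]
gripper_width: 0.686
gripper_force: 21.7
```

step_arm --pt "-0.003 0 0.0003 0 0 0 -0.2" --pt "-0.006 0 0.0005 0 0 0 -0.2" --pt "-0.009 0 0.0008 0 0 0 -0.2" --pt "-0.01 0 0.0009 0 0 0 -0.2" --pt "-0.01 0 0.0009 0 0 0 -0.2"

```text
t: 7.65
tcp_pos: [0.5844, -0.0017, 0.1222]
orientation: [-3.142, -0.0, 1.454]
contact_force: [-0.0, 0.1, -1.3]
gripper_width: 0.682
gripper_force: 21.7
```

step_arm --pt "0 0 0.0004 0 0 0 -0.2" --pt "0 0 0.0008 0 0 0 -0.2" --pt "0 0 0.0008 0 0 0 -0.2"

```text
t: 7.95
tcp_pos: [0.5844, -0.0014, 0.1214]
orientation: [-3.142, 0.0, 1.454]
contact_force: [0.2, 0.6, -0.0]
gripper_width: 0.686
gripper_force: 21.7
```

step_arm --pt "0 0 0.0004 0 0 0 -0.2" --pt "0 0 0.0008 0 0 0 -0.2" --pt "0 0 0.0008 0 0 0 -0.2"

```text
t: 8.25
tcp_pos: [0.5844, -0.0014, 0.1206]
orientation: [-3.142, -0.0, 1.454]
contact_force: [-0.1, -0.3, -0.7]
gripper_width: 0.683
gripper_force: 21.7
```

step_arm --pt "0 0 0.0005 0 0 0 -0.2" --pt "0 0 0.001 0 0 0 -0.2" --pt "0 0 0.001 0 0 0 -0.2"

```text
t: 8.55
tcp_pos: [0.5844, -0.0014, 0.1196]
orientation: [-3.142, -0.0, 1.454]
contact_force: [0.5, 0.2, 0.8]
gripper_width: 0.684
gripper_force: 21.7
```

```bash
python3 - <<'E'
from h import *
im=grab("wrist","pics/w3.png")
cv2.imwrite("pics/w3c.png",cv2.resize(cv2.convertScaleAbs(im[150:380,130:430,::-1],alpha=1.7),None,fx=2.6,fy=2.6,interpolation=cv2.INTER_CUBIC))
E
```

```text
(no output)
```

View pics/w3c.png

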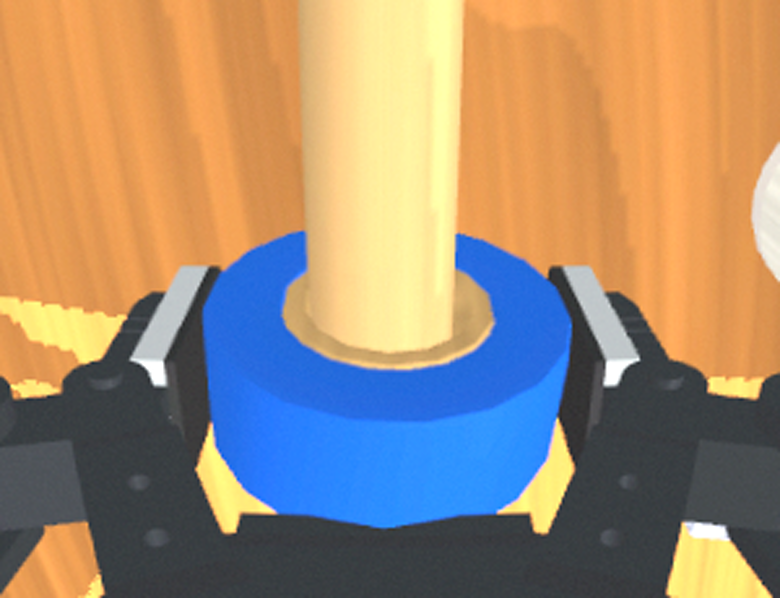

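The zoom shows the bar (308–454, centre 381) about 0.9 mm left of the bore (283–494, centre 388) and parallel to the travel. I'll shift by that much along tool -y, lift 1.3 mm and go on.

step_arm --pt "0 -0.0005 -0.0006 0 0 0 -0.2" --pt "0 -0.0008 -0.0013 0 0 0 -0.2" --pt "-0.003 -0.0008 -0.001 0 0 0 -0.2" --pt "-0.006 -0.0008 -0.0007 0 0 0 -0.2" --pt "-0.009 -0.0008 -0.0004 0 0 0 -0.2" --pt "-0.012 -0.0008 -0.0001 0 0 0 -0.2" --pt "-0.015 -0.0008 0.0002 0 0 0 -0.2" --pt "-0.015 -0.0008 0.0002 0 0 0 -0.2"

```text
t: 9.4
tcp_pos: [0.5818, -0.0167, 0.1193]
orientation: [-3.141, 0.0, 1.453]
contact_force: [0.4, 0.5, -0.2]
gripper_width: 0.685
gripper_force: 21.7
```

step_arm --pt "-0.003 0 0.0003 0 0 0 -0.2" --pt "-0.006 0 0.0006 0 0 0 -0.2" --pt "-0.009 0 0.0009 0 0 0 -0.2" --pt "-0.012 0 0.0012 0 0 0 -0.2" --pt "-0.015 0 0.0015 0 0 0 -0.2" --pt "-0.015 0 0.0015 0 0 0 -0.2"

```text
t: 10.0
tcp_pos: [0.58, -0.0316, 0.1179]
orientation: [-3.142, 0.0, 1.453]
contact_force: [-0.4, -0.0, -1.6]
gripper_width: 0.685
gripper_force: 21.7
```

step_arm --pt "-0.003 0 0.0003 0 0 0 -0.2" --pt "-0.006 0 0.0006 0 0 0 -0.2" --pt "-0.009 0 0.0009 0 0 0 -0.2" --pt "-0.012 0 0.0012 0 0 0 -0.2" --pt "-0.015 0 0.0015 0 0 0 -0.2" --pt "-0.015 0 0.0015 0 0 0 -0.2"

```text
t: 10.6
tcp_pos: [0.5782, -0.0465, 0.1163]
orientation: [-3.141, 0.0, 1.453]
contact_force: [-0.5, 0.1, -0.4]
gripper_width: 0.681
gripper_force: 21.7
```

step_arm --pt "-0.003 0 0.0003 0 0 0 -0.2" --pt "-0.006 0 0.0006 0 0 0 -0.2" --pt "-0.009 0 0.0009 0 0 0 -0.2" --pt "-0.012 0 0.0012 0 0 0 -0.2" --pt "-0.015 0 0.0015 0 0 0 -0.2" --pt "-0.015 0 0.0015 0 0 0 -0.2"

```text
t: 11.2
tcp_pos: [0.5765, -0.0613, 0.1149]
orientation: [-3.142, 0.0, 1.453]
contact_force: [-0.6, 0.5, -1.0]
gripper_width: 0.69
gripper_force: 21.7
```

step_arm --pt "-0.005 0 0.0005 0 0 0 -0.2" --pt "-0.01 0 0.001 0 0 0 -0.2" --pt "-0.015 0 0.0015 0 0 0 -0.2" --pt "-0.02 0 0.002 0 0 0 -0.2" --pt "-0.025 0 0.0025 0 0 0 -0.2" --pt "-0.03 0 0.003 0 0 0 -0.2" --pt "-0.035 0 0.0035 0 0 0 -0.2" --pt "-0.035 0 0.0035 0 0 0 -0.2"

```text
t: 12.0
tcp_pos: [0.5724, -0.0964, 0.1113]
orientation: [-3.142, 0.0, 1.453]
contact_force: [1.2, 0.1, -1.2]
gripper_width: 0.684
gripper_force: 21.7
```

```bash
python3 go.py .558 -.272 .25 1.37;python3 go.py .558 -.272 .06 1.37; python3 - <<'E'
from h import *
im=grab("wrist","pics/w4.png");
E
```

```text
[ 0.5724 -0.0964  0.1113] [-3.1416e+00  1.0000e-04  1.4533e+00] [ 1.24  0.09 -1.17] 0.684 21.7 12.0
[-0.1761  0.0063 -0.1386] [-0.      0.0001  0.0833]
[ 0.5724 -0.0964  0.1113] [-3.1416e+00  1.0000e-04  1.4533e+00] [ 1.24  0.09 -1.17] 0.684 21.7 12.0
[-0.1761  0.0063  0.0514] [-0.      0.0001  0.0833]
```

View pics/w4.png

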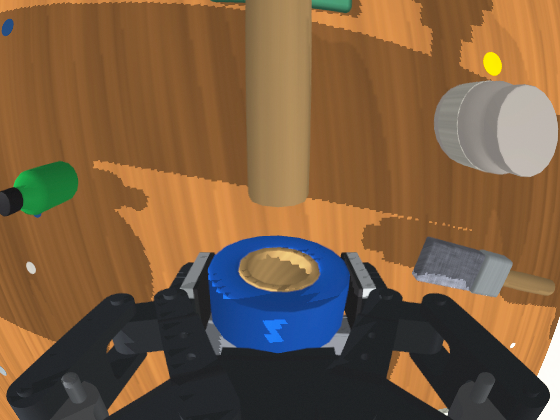

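The wrist view shows the roll (280,290) held clear of the bar tip (278,205). Next it goes over to the tray and down to just above the floor.

step_arm --pt "-0.02 0.001 -0.005 0 0 0.01 -0.2" --pt "-0.045 0.002 -0.01 0 0 0.02 -0.2" --pt "-0.075 0.003 -0.01 0 0 0.04 -0.2" --pt "-0.105 0.004 -0.01 0 0 0.06 -0.2" --pt "-0.135 0.005 -0.01 0 0 0.08 -0.2" --pt "-0.16 0.006 -0.01 0 0 0.08 -0.2" --pt "-0.176 0.006 -0.01 0 0 0.08 -0.2" --pt "-0.176 0.006 0.01 0 0 0.08 -0.2" --pt "-0.176 0.006 0.03 0 0 0.08 -0.2" --pt "-0.176 0.006 0.05 0 0 0.08 -0.2" --pt "-0.176 0.006 0.06 0 0 0.08 -0.2" --pt "-0.176 0.006 0.06 0 0 0.08 -0.2"

```text
t: 13.25
tcp_pos: [0.5572, -0.2705, 0.0502]
orientation: [-3.139, -0.001, 1.374]
contact_force: [0.8, -0.5, -0.6]
gripper_width: 0.685
gripper_force: 21.9
```

step_arm --pt "0 0 0.01 0 0 0 -0.2" --pt "0 0 0.02 0 0 0 -0.2" --pt "0 0 0.027 0 0 0 -0.2" --pt "0 0 0.032 0 0 0 -0.2" --pt "0 0 0.035 0 0 0 -0.2" --pt "0 0 0.035 0 0 0 -0.2"

```text
t: 13.85
tcp_pos: [0.5577, -0.2711, 0.016]
orientation: [-3.141, -0.0, 1.374]
contact_force: [0.4, -0.4, -1.4]
gripper_width: 0.687
gripper_force: 21.9
```

step_arm --pt "0 0 0.001 0 0 0 -0.2" --pt "0 0 0.002 0 0 0 -0.2" --pt "0 0 0.003 0 0 0 -0.2" --pt "0 0 0.003 0 0 0 -0.2"

```text
t: 14.25
tcp_pos: [0.5579, -0.2712, 0.0134]
orientation: [3.142, 0.0, 1.374]
contact_force: [-0.2, -0.5, -0.4]
gripper_width: 0.685
gripper_force: 21.9
```

step_arm --pt "0 0 0.0007 0 0 0 -0.2" --pt "0 0 0.0015 0 0 0 -0.2" --pt "0 0 0.0015 0 0 0 -0.2"

```text
t: 14.55
tcp_pos: [0.5579, -0.2712, 0.0118]
orientation: [-3.141, -0.0, 1.374]
contact_force: [-0.4, -0.1, -0.3]
gripper_width: 0.685
gripper_force: 21.9
```

step_arm --pt "0 0 0.0005 0 0 0 -0.2" --pt "0 0 0.001 0 0 0 -0.2" --pt "0 0 0.0015 0 0 0 -0.2" --pt "0 0 0.0015 0 0 0 -0.2"

```text
t: 14.95
tcp_pos: [0.5579, -0.2712, 0.0104]
orientation: [-3.142, -0.0, 1.374]
contact_force: [0.3, 1.2, 0.6]
gripper_width: 0.688
gripper_force: 21.9
```

step_arm --pt "0 0 0.0005 0 0 0 -0.2" --pt "0 0 0.001 0 0 0 -0.2" --pt "0 0 0.001 0 0 0 -0.2"

```text
t: 15.25
tcp_pos: [0.558, -0.2711, 0.01]
orientation: [3.141, -0.0, 1.374]
contact_force: [-2.6, 3.3, 12.6]
gripper_width: 0.689
gripper_force: 22.6
```

Contact with the floor. I'll ease off 0.5 mm, then open slowly and lift.

step_arm --pt "0 0 -0.0006 0 0 0 0.1" --pt "0 0 -0.0006 0 0 0 0.3" --pt "0 0 -0.0006 0 0 0 0.38" --pt "0 0 -0.0006 0 0 0 0.42" --pt "0 0 -0.0006 0 0 0 0.5" --pt "0 0 -0.0006 0 0 0 0.6" --pt "0 0 -0.0006 0 0 0 0.8" --pt "0 0 -0.0006 0 0 0 1" --pt "0 0 -0.0006 0 0 0 1" --pt "0 0 -0.0006 0 0 0 1"

```text
t: 16.25
tcp_pos: [0.5579, -0.2712, 0.01]
orientation: [3.142, 0.0, 1.374]
contact_force: [1.0, 0.1, -0.2]
gripper_width: 0.996
gripper_force: 0.0
```

step_arm --pt "0 0 -0.01 0 0 0 1" --pt "0 0 -0.03 0 0 0 1" --pt "0 0 -0.06 0 0 0 1" --pt "0 0 -0.1 0 0 0 1" --pt "0 0 -0.14 0 0 0 1" --pt "0 0 -0.18 0 0 0 1" --pt "0 0 -0.18 0 0 0 1" --pt "0 0 -0.18 0 0 0 1" --pt "0 0 -0.18 0 0 0 1"

```text
t: 17.15
tcp_pos: [0.5573, -0.2709, 0.1894]
orientation: [-3.141, -0.0, 1.374]
contact_force: [-0.9, -0.8, -0.5]
gripper_width: 1.004
gripper_force: 0.0
```

```bash
python3 - <<'E'
from h import *
w=grab("wrist","pics/w5.png");s=grab("side","pics/s5.png")
cv2.imwrite("pics/fin.png",np.hstack([cv2.resize(w,(400,300)),cv2.resize(s,(400,300))])[:,:,::-1])
E
```

```text
(no output)
```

View pics/fin.png

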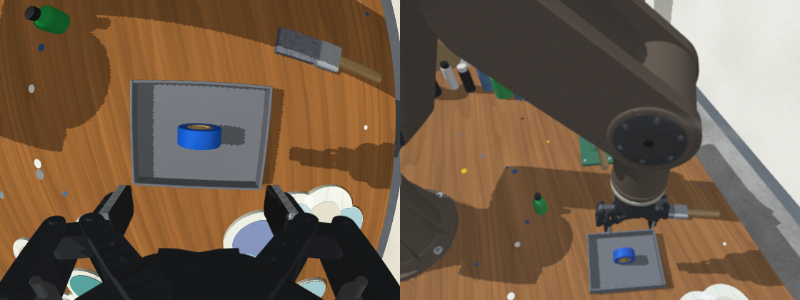

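The roll stands in the middle of the tray (wrist view (200,136), side view (624,256)) and the gripper is clear of it. I'll hand in.

```bash
python3 -c "
from h import *
print(ctrl.hand_in())"
```

```text
the job is handed in; nothing more can be done
None
```

The blue roll was slid off the free end of its bar and stands, released, in the middle of the grey tray; the job was handed in at about 17 s. The hand-in returned no verdict. Readings taken between moves showed at most about 6 N while the roll was on the bar.

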